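Gauge a valve block and photograph it

ROBOT

A 7-joint arm with a two-finger parallel gripper is mounted at the origin on the work surface. World frame = base frame: x ahead of the robot, y to its left, z up, the work surface at z = 0. Lengths are in m, angles in degrees, forces in N, time in s.
With the tool pointing down it reaches from about 0.425 to 0.875 m from the base axis. Payload 4.7 kg.
Tool frame: the origin (TCP) lies at the very end of the fingers, on their centre line; the grasp point (between the pads) lies 19 mm behind it; z points along the fingers, y is the line along which they close (so a half turn about z gives the same grasp; the last joint's range is limited). The gripper opens to 87 mm and grips with 3 to 60 N. Pads are 19 mm wide; open, the fingers measure 117 mm over their backs; the gripper's body (75 mm by 190 mm) begins 51 mm behind the grasp point.
Start: joints at [71.224, 18.392, -4.016, 83.108, 1.295, 78.541, -3.26], TCP at [0.218, -0.612, 0.223] pointing down, gripper open.
Joint ranges: [-163.93, 163.93], [-17.29, 119.83], [-79.2, 71.16], [3.27, 140.29], [-89.18, 269.18], [5.43, 117.66], [-154.24, 154.24]. Speed limits (degrees/s): [147.25, 147.25, 180, 180, 180, 180, 180].

INTERFACE

Orientations are given as [roll, pitch, yaw] about the fixed x, y, z axes, in that order (R = Rz(yaw) Ry(pitch) Rx(roll)).
In Python, from cell import get_obs, cams, ticket, finder gives the robot as it stands.
- The arm moves only by the shell command python3 -m creep 'ROWS' [FORCE]. ROWS is text: rows parted by semicolons, each of 5 numbers parted by spaces: the shift along the world's x, y, z in m, then the turn about the world's z in degrees, then the finger opening in m, from 0 to 0.087. A call has 1 to 8 rows; each row shifts and turns the commanded pose from where the row before left it; what a row does not reach is not made up. A row lasts 1/8 s, in which the tool goes at most 62.5 mm and 10.7 degrees, less where a joint would pass 70% of its speed; a pose out of reach is approached as far as the arm can. A call with a gripper value outside its range is refused whole. The fingers move at their own pace and stop on an object; FORCE is the grip in N (left out, the last holds). Time passes only in rows, so rows that do not move let the fingers close. It gives the time, the measured TCP pose, the force, the opening and the grip force at its end, in the units of the state.
- get_obs(): the state, without advancing time (a new reading comes with each control period).
- cams.read_camera(name): name is "scene" or "top" or "wrist"; returns the picture (384x512x3 uint8, red, green, blue); there is no depth.
- cams.calibration(name): a dict with "fx", "fy", "cx", "cy" (pixels), "extrinsics" (4x4, takes a point from world to camera coordinates). Camera axes: x right, y down, z forward; pixel columns grow to the right and rows downward; lengths in m; the calibration is good to about 2 mm. A picture is of the moment at which its call begins: read the wrist's pose just before it. calibration takes no time and is no camera call; for the wrist camera it gives the pose at the moment of the call.
- ticket.sign_off(): hands the job in; it is judged then, once.
Trained networks look in the newest picture that a camera, given by its name, has taken for a name from the list of things; names that differ only in an ending like _2 or _b are one class to them, and where a whole thing is asked for, a point or a joint stands for the part that bears it (a point fixed in the world has none). Each returns a list of dicts, best first, with "p" (0 to 1); they miss things now and then, are a little off and sometimes report something else, mostly with a low value. They report only what shows in the picture. A call takes as long as a camera call. They do not tell look-alikes from the thing itself.
- finder.masks_of(name, camera): "mask" (384x512 bool, what is visible of it) and "xy" ([column, row] in pixels, amid what is visible of it).
- finder.tip_of(name, camera): "xy" ([column, row] in pixels: a listed point, or the origin of a listed thing).
The state is a dict: "time_s": time; "qpos": joint angles; "joint_velocities": joint speeds; "effort": joint torques, N m; "tool_pos": TCP position; "tool_rot": TCP orientation; "force": force on the tool from outside, world axes, zero at the start; "wrist_torque": the same for the moment, N m; "grip_width": finger opening in m; "grasp_force": force on a finger pad.
Only numpy, scipy, OpenCV 4.12 (cv2) and the standard library are available. Lean on these libraries where they do the work, as an engineer would, in place of code of your own. Each camera call takes 0.05 s, during which the arm holds its last target. There are 200 camera calls.

TASK

Slide the bench caliper's jaw gently shut until the steel valve block is held square between the jaw and the fixed anvil, with firm contact on both sides, and leave the jaw shut. Then take the picture: swing the orange-pinned shutter lever on the camera fully to its stop and let it spring back. Leave the bottle, bolt, transducer and spanner where they are.

Things in the scene. Friction and masses are not known exactly. Their poses are not given: they have to be found in the camera images.
- gauge: Bench caliper, fixed to the table: green-painted steel bed 270 mm long (local x, from x = -150 to +120), 110 mm wide (y), 20 mm high, with a white scale strip along its +y edge. Origin on the table surface; local +x is the direction in which the jaw closes. A fixed bright steel anvil stands at the +x end.
- anvil: Fixed anvil of the caliper, a bright steel block 30 x 100 x 45 mm on the bed (top 65 mm above the table). Same origin and axes as the gauge; its flat inner face lies at gauge x = +75 mm and looks to -x.
- anvil_face (a point): Centre of the anvil's inner face, 36 mm above the table; axes as the gauge.
- jaw_face (a point): Centre of the sliding jaw's inner face, 36 mm above the table, on the gauge's centre line; it moves with the jaw.
- jaw (a joint): Slide of the aluminium jaw (40 mm thick in x, 100 mm wide, top 66 mm above the table), in m along gauge +x: 0 = fully open (face at gauge x = -55 mm), 0.080 = shut on the 50 mm block against the anvil. Stays where it is left; sliding it takes about 2 N, and pushing the block along about 3 N more.
- jaw_tab (a point): Centre of the top of the jaw's red upright push tab, 107 mm above the table. The tab is 12 mm thick (gauge x), 44 mm wide (gauge y) and rises 41 mm above the jaw; it stands 30 mm behind the jaw's face. Push it from behind (from its -x side) or pinch it.
- block: Bright steel valve block lying loose on the caliper bed between jaw and anvil: 50 mm in its x (the size gauged), 80 mm in y, 32 mm high, about 0.35 kg (bored out); two brass-rimmed ports on top. Origin: centre of its underside. It starts clear of jaw and anvil and up to 0.12 rad askew.
- cam: Inspection camera fixed to the table: white box 120 mm (x) x 130 mm (y) x 90 mm high with black side panels, lens barrel (radius 34 mm) out to 115 mm on its -y side. Origin: centre of its underside. The shutter lever is on its top.
- lever_pivot (a point): On the vertical axis of the shutter lever, 110 mm above the table, at camera x = +30 mm, y = 0; axes as the camera.
- lever_pin (a point): Centre of the top of the lever's upright orange pin, 152 mm above the table. The pin is 16 mm in diameter, stands from 105 to 152 mm above the table, 75 mm from the pivot axis; the flat dark steel arm below it is 16 mm wide, between 98 and 105 mm above the table.
- lever (a joint): Angle of the shutter lever in rad, counter-clockwise seen from above: 0 = rest (the pin then lies in camera direction (-0.88, +0.48) from the pivot), 1.0 = the stop (direction (-0.88, -0.48)). The pin is thus pushed towards camera -y, the lens side. A spring brings it back: about 1 N at the pin at rest, 4.5 N at the stop.
- bottle: Bystander: upright bottle with blue cap, 56 mm in diameter, 130 mm high; origin centre of underside.
- bolt: Bystander: steel flange bolt standing on its head, head 40 mm in diameter, 85 mm high; origin centre of underside.
- transducer: Bystander: upright steel pressure transducer, 44 mm in diameter, 100 mm high; origin centre of underside.
- spanner: Bystander: steel spanner 170 mm long lying flat along its x; origin under its middle.
Things that resemble listed ones, but are neither listed nor needed, are in the scene too. What is shaped like the block but blue or turquoise is not meant.

How it is judged:
By the outcome, as a careful person would: the job done as asked, in the order asked, and still so for the second after the job is handed in, with the robot touching nothing.
It also fails if it takes over 51 s, if anything falls off the work surface, if the arm or the gripper's body presses on something with over 40 N, if the wrist force passes 120 N, or if a joint passes its speed limit or range.

## Working session

There is one attempt and no reset: what is moved stays moved. The work goes in short steps, Python scripts to look and compute and a shell command to move; the robot and the scene stay as the last step left them, time stands still between calls to the robot, and variables do not carry over. Pictures are saved under pics/ and viewed, at most 10 in all, crops included, and the job is handed in when it is done.

```bash
mkdir -p pics
cat > h.py <<'E'
import numpy as np, cv2
from cell import get_obs, cams, ticket, finder
def ray(cam,uv):
    c=cams.calibration(cam);E=np.array(c["extrinsics"]);R=E[:3,:3];t=E[:3,3]
    d=R.T@np.array([(uv[0]-c["cx"])/c["fx"],(uv[1]-c["cy"])/c["fy"],1]);return -R.T@t,d
def at(cam,uv,z):
    o,d=ray(cam,uv);return (o+d*(z-o[2])/d[2]).round(4)
def proj(cam,p):
    c=cams.calibration(cam);E=np.array(c["extrinsics"]);q=E[:3,:3]@np.array(p)+E[:3,3]
    return np.array([c["fx"]*q[0]/q[2]+c["cx"],c["fy"]*q[1]/q[2]+c["cy"]]).round(1)
E
python3 - <<'E'
from h import *
a=[cams.read_camera(n) for n in("scene","top")]
for n,i in zip(("scene","top"),a): cv2.imwrite(f"pics/{n}0.png",cv2.resize(i[...,::-1],(800,600)))
Z=dict(gauge=0,anvil_face=.036,jaw_face=.036,jaw_tab=.107,block=.02,cam=0,lever_pivot=.11,lever_pin=.152,bottle=0,bolt=0,transducer=0,spanner=0)
for n,z in Z.items():
  for c in("top","scene"):
    for r in finder.tip_of(n,c)[:3]: print(n,c,round(r["p"],2),np.round(r["xy"],1),at(c,r["xy"],z))
E
```

```text
gauge top 0.97 [294.4 194.1] [ 0.5745 -0.1814  0.    ]
gauge scene 0.58 [218.7 216. ] [ 0.5794 -0.1842  0.    ]
anvil_face top 0.8 [291.3 160.2] [ 0.6581 -0.1797  0.036 ]
anvil_face scene 0.58 [197.5 219. ] [ 0.6525 -0.1842  0.036 ]
jaw_face top 0.9 [295.  204.4] [ 0.5393 -0.1759  0.036 ]
jaw_face top 0.57 [ 97.6 245.5] [0.4811 0.3282 0.036 ]
jaw_face scene 0.75 [231.8 199.8] [ 0.5438 -0.1695  0.036 ]
jaw_tab top 0.72 [297.4 205. ] [ 0.5231 -0.1737  0.107 ]
jaw_tab scene 0.88 [232.3 169.4] [ 0.5191 -0.1855  0.107 ]
jaw_tab scene 0.15 [414.3 240.5] [0.517  0.2597 0.107 ]
block top 0.84 [297.1 188.3] [ 0.5849 -0.1881  0.02  ]
block top 0.78 [352.6 193.2] [ 0.5581 -0.3313  0.02  ]
block top 0.71 [345.6 140.5] [ 0.7047 -0.3338  0.02  ]
block scene 0.9 [271.4 244.7] [ 0.6079 -0.005   0.02  ]
block scene 0.86 [177.3 190.3] [ 0.5793 -0.3284  0.02  ]
block scene 0.74 [139.9 218.3] [ 0.7192 -0.3121  0.02  ]
cam top 0.73 [127.8 237.8] [ 0.4991  0.2628 -0.    ]
cam top 0.39 [291.8 161.9] [ 0.6643 -0.1846  0.    ]
cam scene 0.85 [402.2 275.8] [0.5054 0.2564 0.    ]
lever_pivot top 0.89 [114.4 221.8] [0.5227 0.2623 0.11  ]
lever_pivot top 0.2 [129.  241.2] [0.4734 0.2291 0.11  ]
lever_pin top 0.84 [ 99.4 248.1] [0.4579 0.2835 0.152 ]
lever_pin scene 0.71 [442.5 212.9] [0.4632 0.2854 0.152 ]
bottle top 0.57 [230.3 153.9] [ 0.7025 -0.0203  0.    ]
bottle scene 0.62 [241.4 273.4] [ 0.7008 -0.0169  0.    ]
bolt top 0.79 [385.7 168.2] [ 0.6229 -0.4356  0.    ]
bolt scene 0.72 [138.4 187.3] [ 0.6138 -0.4494  0.    ]
transducer top 0.53 [235.5 265.7] [ 0.4015 -0.0098  0.    ]
transducer top 0.42 [299.2 187.3] [ 0.5918 -0.1963  0.    ]
transducer scene 0.65 [311.9 206. ] [ 0.4008 -0.0174  0.    ]
spanner top 0.7 [146.6 157.6] [0.7131 0.2068 0.    ]
spanner scene 0.82 [325.6 331.7] [ 0.7231  0.1921 -0.    ]
```

View pics/scene0.png

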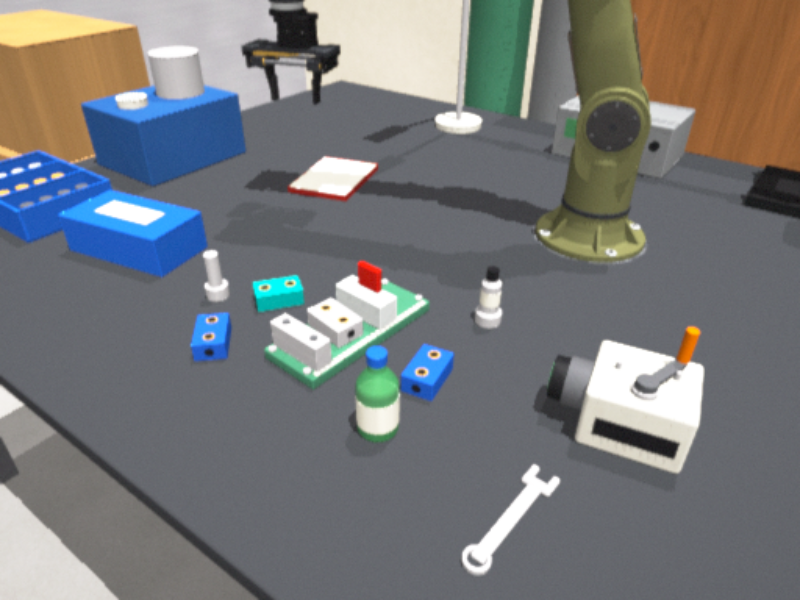

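View pics/top0.png

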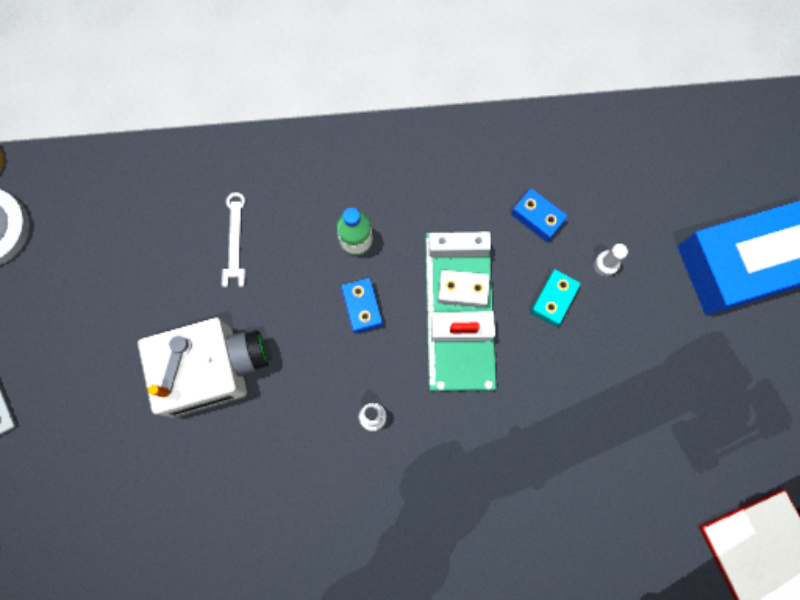

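The scene view (800x600) shows the caliper at about (345,325), with the red tab at (370,275), the bright steel block at (335,320) and the anvil at (300,340). The camera is at (645,400), with its orange pin at (690,345).

Possible mix-ups:
- **Block:** blue at scene (212,336), turquoise at (278,293) and blue at (427,372). The steel one on the green bed is the target.
- **Red things:** the tab at (370,275) and the red-edged book at (335,178).
- **Lever:** only the orange pin at (690,345).

I'll take the headings next and check the choice in one close crop.

Run:
```python
from h import *
o=get_obs();print(o["tool_pos"],o["tool_rot"],o["grip_width"])
im=cams.read_camera("top");hsv=cv2.cvtColor(im,cv2.COLOR_RGB2HSV)
w=np.hstack([cv2.resize(im[130:270,250:340],None,fx=4,fy=4),cv2.resize(im[190:280,75:185],None,fx=3.3,fy=3.3)[:0].reshape(0,0,3) if 0 else cv2.resize(im[190:280,80:180],(400,560))])
cv2.imwrite("pics/crop1.png",w[...,::-1])
def world(m,z,cam="top"):
    ys,xs=np.nonzero(m);return np.array([at(cam,(x,y),z)[:2] for x,y in zip(xs,ys)])
def rect(P):
    (c,s,a)=cv2.minAreaRect((P*1000).astype(np.float32));print("rect",np.round(c,1),np.round(s,1),round(a,1))
g=finder.masks_of("gauge","top")[0]["mask"]; green=(cv2.inRange(hsv,(35,60,30),(90,255,255))>0)&g
rect(world(g,.02));rect(world(green,.02))
for n,z in(("block",.052),("cam",.09)):
    for r in finder.masks_of(n,"top")[:3]:
        print(n,r["p"],r["xy"]); rect(world(r["mask"],z))
for cam in("top","scene"):
    im=cams.read_camera(cam);hsv=cv2.cvtColor(im,cv2.COLOR_RGB2HSV)
    org=cv2.inRange(hsv,(5,150,120),(22,255,255)); n,l,s,c=cv2.connectedComponentsWithStats(org)
    for i in range(1,n):
        if s[i,4]>8: print(cam,"orange",s[i],c[i].round(1),at(cam,c[i],.13))
    red=cv2.inRange(hsv,(0,170,120),(4,255,255))|cv2.inRange(hsv,(174,170,120),(180,255,255)); n,l,s,c=cv2.connectedComponentsWithStats(red)
    for i in range(1,n):
        if s[i,4]>15: print(cam,"red",s[i],c[i].round(1),at(cam,c[i],.1))
# triangulate
def tri(a,b):
    A=[];B=[]
    for cam,uv in(("top",a),("scene",b)):
        o,d=ray(cam,uv);d/=np.linalg.norm(d);M=np.eye(3)-np.outer(d,d);A.append(M);B.append(M@o)
    return np.linalg.lstsq(np.vstack(A),np.hstack(B),rcond=None)[0].round(4)
for n in("lever_pin","jaw_tab","lever_pivot","cam","gauge","jaw_face","anvil_face"):
    a=finder.tip_of(n,"top");b=finder.tip_of(n,"scene")
    if a and b: print(n,tri(a[0]["xy"],b[0]["xy"]))
for p in((.5,.2,.09),): print(proj("top",p))
```

```text
[ 0.21784219 -0.61243302  0.22259287] [1.79994325e+02 2.83951510e-03 1.95838122e+01] 0.08676024034856186Traceback (most recent call last):
  File "<stdin>", line 11, in <module>
  File "<stdin>", line 7, in world
  File "h.py", line 7, in at
    o,d=ray(cam,uv);return (o+d*(z-o[2])/d[2]).round(4)
        ~~~^^^^^^^^
  File "h.py", line 4, in ray
    c=cams.calibration(cam);E=np.array(c["extrinsics"]);R=E[:3,:3];t=E[:3,3]
ValueError: time passes only in moves, steps and waits
```

View pics/crop1.png

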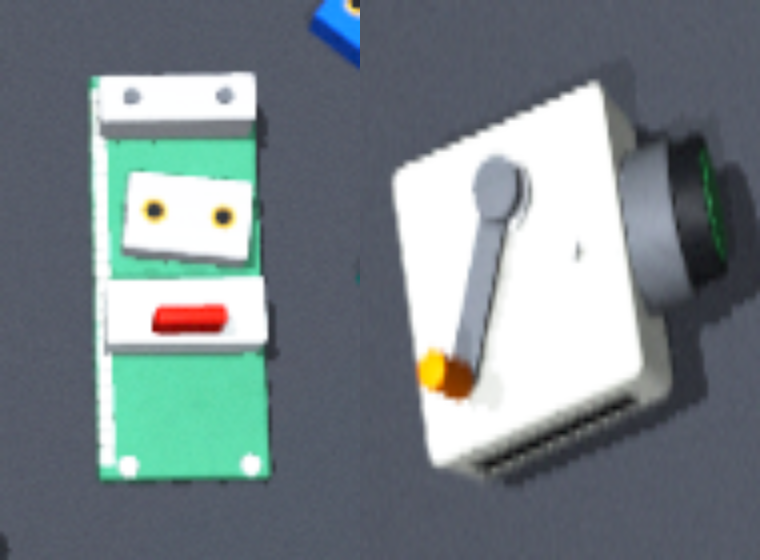

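The crop shows the steel block askew at (190,215), the red tab at (190,320) and the anvil at (180,105). The orange pin is at (445,372) and the lens is to the right. I'll cache the calibration and finish measuring.

```bash
sed -i 's/^def ray/import functools\n@functools.lru_cache\ndef cal(cam): return cams.calibration(cam)\ndef ray/; s/c=cams.calibration(cam)/c=cal(cam)/' h.py
cat >> h.py <<'E'
def world(m,z,cam="top"):
    ys,xs=np.nonzero(m);return np.array([at(cam,(x,y),z)[:2] for x,y in zip(xs,ys)])
def rect(P):
    (c,s,a)=cv2.minAreaRect((P*1000).astype(np.float32));return np.round(c,1),np.round(s,1),round(a,1)
def tri(a,b):
    A=[];B=[]
    for cam,uv in(("top",a),("scene",b)):
        o,d=ray(cam,uv);d/=np.linalg.norm(d);M=np.eye(3)-np.outer(d,d);A.append(M);B.append(M@o)
    return np.linalg.lstsq(np.vstack(A),np.hstack(B),rcond=None)[0].round(4)
E
python3 - <<'E'
from h import *
im=cams.read_camera("top");hsv=cv2.cvtColor(im,cv2.COLOR_RGB2HSV)
cams.read_camera("scene")
g=finder.masks_of("gauge","top")[0]["mask"]; green=(cv2.inRange(hsv,(35,60,30),(90,255,255))>0)&g
print("gauge",rect(world(g,.02)),"green",rect(world(green,.02)))
for n,z in(("block",.052),("cam",.09),("jaw_tab",.107)):
    for r in finder.masks_of(n,"top")[:2]: print(n,r["p"],r["xy"],rect(world(r["mask"],z)))
for n in("lever_pin","jaw_tab","lever_pivot","cam","gauge","jaw_face","anvil_face"):
    a=finder.tip_of(n,"top");b=finder.tip_of(n,"scene")
    if a and b: print(n,tri(a[0]["xy"],b[0]["xy"]))
# bed corners & cam top corners from crop, hand-read
for x,y in((100,478),(270,478),(92,76)): print("bed",at("top",(250+x/4,130+y/4),.02))
for x,y in((394,175),(598,82),(640,375),(432,465)): print("camtop",at("top",(80+(x-360)/4,190+y/560*90),.09))
print("pin",at("top",(80+(434-360)/4,190+370/560*90),.152),"piv",at("top",(80+(498-360)/4,190+188/560*90),.11))
E
```

```text
Traceback (most recent call last):
IndexError: list index out of range
```

Run:
```python
from h import *
im=cams.read_camera("top");hsv=cv2.cvtColor(im,cv2.COLOR_RGB2HSV)
cams.read_camera("scene")
green=cv2.inRange(hsv,(35,60,30),(90,255,255)); green[:,:250]=0;green[:,345:]=0;green[:130]=0;green[270:]=0
n,l,s,c=cv2.connectedComponentsWithStats(green)
print("green",s[1:]); m=np.isin(l,[i for i in range(1,n) if s[i,4]>60 and s[i,0]<322])
print("green",rect(world(m,.02)))
for n,z in(("gauge",.02),("block",.052),("cam",.09),("jaw_tab",.107)):
    for r in finder.masks_of(n,"top")[:2]: print(n,r["p"],np.round(r["xy"]),rect(world(r["mask"],z)))
for n in("lever_pin","jaw_tab","lever_pivot","cam","gauge","jaw_face","anvil_face"):
    a=finder.tip_of(n,"top");b=finder.tip_of(n,"scene")
    if a and b: print(n,tri(a[0]["xy"],b[0]["xy"]))
for x,y in((100,478),(270,478),(92,76)): print("bed",at("top",(250+x/4,130+y/4),.02))
for x,y in((394,175),(598,82),(640,375),(432,465)): print("camtop",at("top",(80+(x-360)/4,190+y/560*90),.09))
print("pin",at("top",(80+(434-360)/4,190+370/560*90),.152),"piv",at("top",(80+(498-360)/4,190+188/560*90),.11))
```

```text
green [[ 272  149    3    5   11]
 [ 272  158    1    3    3]
 [ 276  160   40   40  675]
 [ 272  166    2   19   22]
 [ 272  189    2    2    2]
 [ 340  191    5   12   34]
 [ 273  192    1    2    2]
 [ 273  195    1    2    2]
 [ 273  199    1    2    2]
 [ 273  203    1    2    2]
 [ 273  206    1    2    2]
 [ 273  210    2   14   15]
 [ 274  217   44   34 1245]
 [ 273  226    2    3    4]
 [ 274  231    1    2    2]
 [ 274  234    1    2    2]
 [ 274  237    1    1    1]]
green (array([ 543.9, -176.9]), array([110.2, 239.1]), 84.7)
gauge 0.62 [291. 207.] (array([ 561.3, -176.7]), array([113.9, 272.6]), 85.9)
gauge 0.39 [150. 160.] (array([719.5, 190.1]), array([ 37., 163.]), 84.0)
block 0.83 [355. 190.] (array([ 559.1, -332.4]), array([50.1, 83.9]), 54.7)
block 0.78 [347. 138.] (array([ 703. , -324.6]), array([80.9, 61.2]), 45.2)
cam 0.72 [126. 234.] (array([498.8, 228.4]), array([132. , 186.3]), 11.3)
cam 0.57 [227. 150.] (array([688.9, -15. ]), array([52.9, 79.9]), 85.6)
jaw_tab 0.96 [298. 208.] (array([ 516.2, -169.6]), array([96.2, 44. ]), 84.6)
lever_pin [0.4674 0.2837 0.1594]
jaw_tab [ 0.5177 -0.1789  0.1056]
cam [0.5    0.2565 0.0037]
gauge [ 0.5782 -0.1813  0.0021]
jaw_face [ 0.5371 -0.1794  0.0308]
anvil_face [ 0.6526 -0.1839  0.0296]
bed [ 0.4311 -0.1137  0.02  ]
bed [ 0.421  -0.2212  0.02  ]
bed [ 0.6989 -0.1361  0.02  ]
camtop [0.5415 0.3306 0.09  ]
camtop [0.5669 0.207  0.09  ]
camtop [0.4502 0.1856 0.09  ]
camtop [0.4277 0.3086 0.09  ]
pin [0.455  0.2855 0.152 ] piv [0.5265 0.262  0.11  ]
```

Caliper yaw is about -4.8° and the tab is at (0.518,-0.178). The shut position puts the tab at about (0.572,-0.181). The lever pivot is at (0.529,0.262), the pin at (0.457,0.285) and the stop at (0.472,0.214). These agree with the sizes given, so I'm moving to behind the tab.

```bash
python3 -m creep '0.021 0.0364 0 -2.03 0.01;0.021 0.0364 0 -2.03 0.01;0.021 0.0364 0 -2.03 0.01;0.021 0.0364 0 -2.03 0.01;0.021 0.0364 0 -2.03 0.01;0.021 0.0364 0 -2.03 0.01' 20; python3 -m creep '0.021 0.0364 0 -2.03 0.01;0.021 0.0364 0 -2.03 0.01;0.021 0.0364 0 -2.03 0.01;0.021 0.0364 0 -2.03 0.01;0.021 0.0364 0 -2.03 0.01;0.021 0.0364 0 -2.03 0.01;0 0 0 0 0.01;0 0 0 0 0.01'
```

```text
time_s: 3.3
tool_pos: [0.3445, -0.3928, 0.2228]
tool_rot: [180.0, -0.0, 7.3]
force: [0.5, -0.5, 0.5]
grip_width: 0.0351
grasp_force: 0.0
time_s: 4.3
tool_pos: [0.4695, -0.1764, 0.2226]
tool_rot: [180.0, 0.0, -4.8]
force: [0.6, -0.3, 0.2]
grip_width: 0.0101
grasp_force: 0.0
```

```bash
python3 -m creep '0 0 -0.035 0 0.01;0 0 -0.035 0 0.01;0 0 -0.035 0 0.01;0 0 -0.033 0 0.01;0 0 0 0 0.01'
python3 - <<'E'
from h import *
a=cams.read_camera("scene");b=cams.read_camera("wrist")
cv2.imwrite("pics/s1.png",np.hstack([cv2.resize(a[130:260,140:310],None,fx=2.35,fy=3)[:384],cv2.resize(b,(400,384))[:, :]])[...,::-1])
E
```

```text
time_s: 4.92
tool_pos: [0.467, -0.1764, 0.0823]
tool_rot: [-179.9, 0.3, -4.9]
force: [0.5, -0.5, 1.1]
grip_width: 0.0098
grasp_force: 0.0
```

View pics/s1.png

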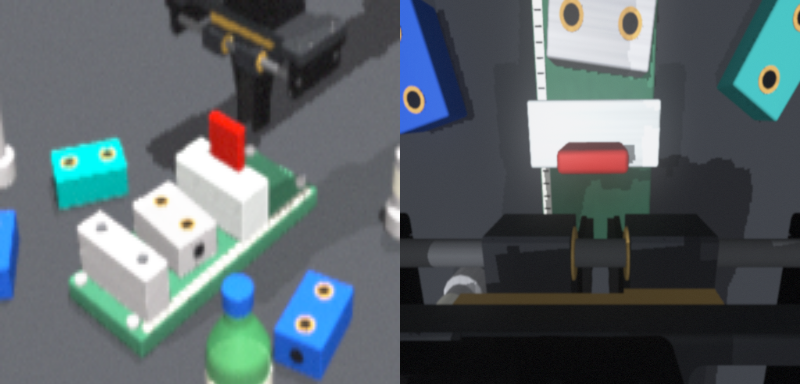

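The fingers are behind the red tab and centred on it: gap at (600,250), tab at (593,158). I'll push slowly along gauge +x.

```bash
python3 -m creep '0.006 -0.0005 0 0 0.01;0.006 -0.0005 0 0 0.01;0.006 -0.0005 0 0 0.01;0.006 -0.0005 0 0 0.01;0.004 -0.0003 0 0 0.01;0.004 -0.0003 0 0 0.01;0.004 -0.0003 0 0 0.01;0.004 -0.0003 0 0 0.01'; python3 -m creep '0.004 -0.0003 0 0 0.01;0.004 -0.0003 0 0 0.01;0.004 -0.0003 0 0 0.01;0.004 -0.0003 0 0 0.01'
```

```text
time_s: 6.02
tool_pos: [0.5097, -0.1788, 0.0844]
tool_rot: [-180.0, 0.0, -4.8]
force: [-2.0, 0.5, 1.5]
grip_width: 0.0102
grasp_force: 1.1
time_s: 6.52
tool_pos: [0.5252, -0.18, 0.0844]
tool_rot: [180.0, 0.1, -4.8]
force: [-5.4, 0.7, 3.1]
grip_width: 0.0095
grasp_force: 3.0
```

```bash
python3 -m creep '0.004 -0.0003 0 0 0.01;0.004 -0.0003 0 0 0.01;0.004 -0.0003 0 0 0.01;0.004 -0.0003 0 0 0.01'; python3 -m creep '0.003 -0.0003 0 0 0.01;0.002 -0.0002 0 0 0.01;0.002 -0.0002 0 0 0.01'
```

```text
time_s: 7.02
tool_pos: [0.5412, -0.1813, 0.0844]
tool_rot: [180.0, 0.1, -4.8]
force: [-5.9, 1.2, 3.5]
grip_width: 0.0101
grasp_force: 3.0
time_s: 7.4
tool_pos: [0.5482, -0.1818, 0.0844]
tool_rot: [-180.0, 0.1, -4.8]
force: [-5.6, 1.6, 2.9]
grip_width: 0.01
grasp_force: 2.9
```

```bash
python3 -m creep '0.002 -0.0002 0 0 0.01;0.002 -0.0002 0 0 0.01;0.002 -0.0002 0 0 0.01'; python3 -m creep '0.001 -0.0001 0 0 0.01;0.001 -0.0001 0 0 0.01'; python3 -m creep '0.001 -0.0001 0 0 0.01;0.001 -0.0001 0 0 0.01'
```

```text
time_s: 7.78
tool_pos: [0.5519, -0.1821, 0.0844]
tool_rot: [-180.0, 0.4, -4.8]
force: [-14.9, 2.2, 10.5]
grip_width: 0.0099
grasp_force: 7.5
time_s: 8.02
tool_pos: [0.5519, -0.1821, 0.0844]
tool_rot: [-180.0, 0.7, -4.8]
force: [-18.8, 3.5, 13.8]
grip_width: 0.0095
grasp_force: 9.6
time_s: 8.28
tool_pos: [0.5519, -0.1821, 0.0844]
tool_rot: [-180.0, 0.9, -4.8]
force: [-24.2, 4.3, 19.6]
grip_width: 0.0097
grasp_force: 12.4
```

The jaw has stopped hard at 24 N. I'll check that the block is square while still holding.

Run:
```python
from h import *
a=cams.read_camera("scene");b=cams.read_camera("wrist")
cv2.imwrite("pics/s2.png",np.hstack([cv2.resize(a[190:250,170:260],(400,384)),cv2.resize(b[0:230,130:380],(400,384))])[...,::-1])
```

```text
(no output)
```

View pics/s2.png

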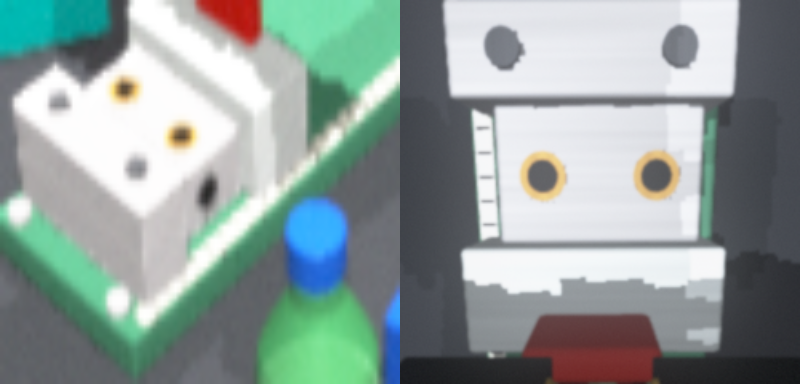

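The block sits square and flush, with its edges parallel to the anvil above (590,100) and the jaw below (590,243). I'll back off, rise and cross to the far side of the pin.

```bash
python3 -m creep '-0.008 0.0007 0 0 0.01;-0.012 0.001 0 0 0.01;-0.012 0.001 0 0 0;0 0 0.045 0 0;0 0 0.05 0 0;0 0 0.045 0 0'; python3 -m creep '-0.0058 0.0426 0 1.33 0;-0.0058 0.0426 0 1.33 0;-0.0058 0.0426 0 1.33 0;-0.0058 0.0426 0 1.33 0;-0.0058 0.0426 0 1.33 0;-0.0058 0.0426 0 1.33 0'; python3 -m creep '-0.0058 0.0426 0 1.33 0;-0.0058 0.0426 0 1.33 0;-0.0058 0.0426 0 1.33 0;-0.0058 0.0426 0 1.33 0;-0.0058 0.0426 0 1.33 0;-0.0058 0.0426 0 1.33 0;0 0 0 0 0;0 0 0 0 0'
```

```text
time_s: 9.12
tool_pos: [0.5269, -0.1803, 0.2266]
tool_rot: [180.0, -0.1, -4.8]
force: [0.3, -0.7, -0.6]
grip_width: 0.0005
grasp_force: 0.0
time_s: 9.88
tool_pos: [0.4918, 0.0767, 0.2248]
tool_rot: [180.0, -0.1, 3.2]
force: [0.6, 0.3, -0.8]
grip_width: 0.0006
grasp_force: 0.0
time_s: 10.88
tool_pos: [0.4575, 0.3303, 0.2244]
tool_rot: [180.0, -0.0, 11.2]
force: [0.6, -0.2, -0.6]
grip_width: 0.0
grasp_force: 0.0
```

Run:
```python
from h import *
o=get_obs();print(o["tool_pos"])
b=cams.read_camera("wrist"); a=cams.read_camera("scene");cams.read_camera("top")
for n,z in(("lever_pin",.152),("lever_pivot",.11)):
  for c in("wrist","scene","top"):
    for r in finder.tip_of(n,c)[:1]: print(n,c,round(r["p"],2),at(c,r["xy"],z))
cv2.imwrite("pics/s3.png",np.hstack([cv2.resize(a[130:320,130:480],(400,300)),cv2.resize(b,(400,300))])[...,::-1])
```

```text
[0.45747283 0.33028282 0.22439651]
lever_pin wrist 0.64 [0.4522 0.2863 0.152 ]
lever_pin scene 0.9 [0.4594 0.2831 0.152 ]
lever_pin top 0.72 [0.462  0.2873 0.152 ]
lever_pivot scene 0.61 [0.5242 0.2564 0.11  ]
lever_pivot top 0.76 [0.5303 0.2669 0.11  ]
```

View pics/s3.png

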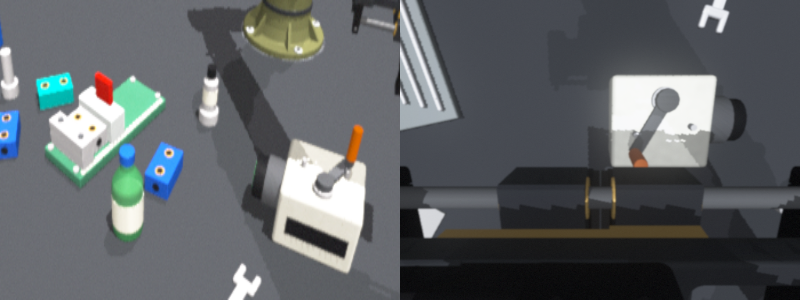

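The jaw is still shut. The pin is at (0.457,0.286), with the fingers about 20 mm clear on its +y side. I'll descend and push along the arc.

```bash
python3 -m creep '0 0 -0.035 0 0;0 0 -0.035 0 0;0 0 -0.034 0 0;0 0 0 0 0'; python3 -m creep '-0.001 -0.0055 0 0 0;-0.001 -0.0055 0 0 0;-0.0015 -0.0055 0 0 0;-0.0015 -0.0055 0 0 0;0 -0.0065 0 0 0;0 -0.0065 0 0 0;0 -0.0065 0 0 0'; python3 -m creep '0 -0.0065 0 0 0;0 -0.0065 0 0 0;0 -0.006 0 0 0;0.002 -0.006 0 0 0;0.002 -0.006 0 0 0;0.003 -0.006 0 0 0'
```

```text
time_s: 11.82
tool_pos: [0.4557, 0.3295, 0.1182]
tool_rot: [179.9, 0.3, 11.2]
force: [0.0, -0.6, -0.1]
grip_width: 0.0005
grasp_force: 0.0
time_s: 12.7
tool_pos: [0.4514, 0.2898, 0.1206]
tool_rot: [-180.0, 0.0, 11.2]
force: [-2.4, 3.2, 1.1]
grip_width: 0.0005
grasp_force: 1.7
time_s: 13.45
tool_pos: [0.4594, 0.2521, 0.1206]
tool_rot: [180.0, 0.0, 11.2]
force: [-3.1, 2.4, 1.5]
grip_width: 0.0004
grasp_force: 1.8
```

```bash
python3 -m creep '0.003 -0.005 0 0 0;0.003 -0.005 0 0 0;0.003 -0.004 0 0 0'; python3 -m creep '0.002 -0.003 0 0 0;0.001 -0.002 0 0 0;0 0 0 0 0'
```

```text
time_s: 13.82
tool_pos: [0.4684, 0.2382, 0.1206]
tool_rot: [-180.0, 0.0, 11.2]
force: [-2.8, 2.7, 0.7]
grip_width: 0.0002
grasp_force: 2.0
time_s: 14.2
tool_pos: [0.4707, 0.2347, 0.1206]
tool_rot: [-179.9, 0.0, 11.2]
force: [-4.1, 5.2, -0.1]
grip_width: 0.0004
grasp_force: 3.1
```

Run:
```python
from h import *
a=cams.read_camera("scene");b=cams.read_camera("top");cams.read_camera("wrist")
for c in("wrist","scene","top"):
    for r in finder.tip_of("lever_pin",c)[:1]: print(c,round(r["p"],2),at(c,r["xy"],.152))
cv2.imwrite("pics/s4.png",np.hstack([cv2.resize(a[170:320,340:480],(400,400)),cv2.resize(b[180:290,70:190],(400,400))])[...,::-1])
```

```text
scene 0.88 [0.4662 0.212  0.152 ]
top 0.52 [0.4735 0.2154 0.152 ]
```

View pics/s4.png

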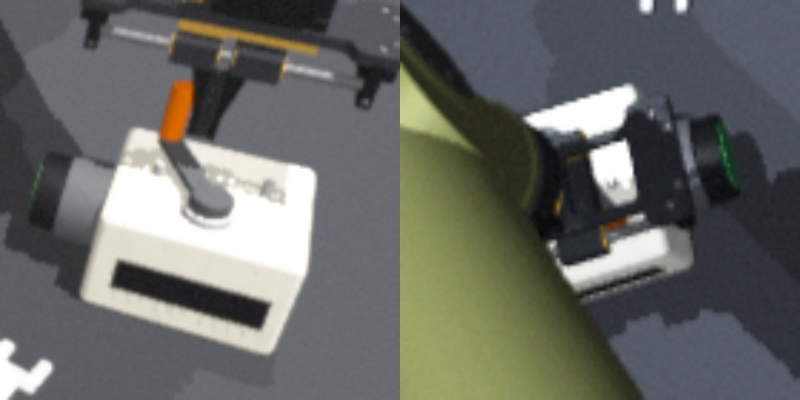

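The lever points towards the lens side, with the pin at about (0.470,0.213), which is near the predicted stop. I'll press on until the force shows it's against the stop.

```bash
python3 -m creep '0.001 -0.0015 0 0 0;0.001 -0.0015 0 0 0'; python3 -m creep '0.001 -0.0015 0 0 0;0 0 0 0 0'; python3 -m creep '0.001 -0.0015 0 0 0;0 0 0 0 0'
```

```text
time_s: 14.75
tool_pos: [0.471, 0.2341, 0.1206]
tool_rot: [-179.7, 0.1, 11.3]
force: [-8.7, 11.0, 0.8]
grip_width: 0.0007
grasp_force: 6.2
time_s: 15.0
tool_pos: [0.4711, 0.234, 0.1206]
tool_rot: [-179.6, 0.2, 11.4]
force: [-9.4, 11.6, 1.7]
grip_width: 0.0003
grasp_force: 6.8
time_s: 15.25
tool_pos: [0.4712, 0.2338, 0.1206]
tool_rot: [-179.5, 0.2, 11.5]
force: [-11.1, 13.7, 2.4]
grip_width: 0.0005
grasp_force: 8.0
```

The TCP has stalled and the force climbed to 17 N, so the lever is on its stop. I'll retreat along the arc so the spring brings it back, then move clear of the pin and rise.

```bash
python3 -m creep '-0.008 0.012 0 0 0;-0.012 0.018 0 0 0;-0.004 0.022 0 0 0;-0.001 0.024 0 0 0;-0.002 0.024 0 0 0;0 0.012 0 0 0'; python3 -m creep '0 0 0.04 0 0;0 0 0.05 0 0;0 0 0.05 0 0;0 0.04 0 0 0;0 0.04 0 0 0;0 0.04 0 0 0;0 0 0 0 0;0 0 0 0 0'
python3 - <<'E'
from h import *
a=cams.read_camera("scene");b=cams.read_camera("top")
for c in("scene","top"):
    for n,z in(("lever_pin",.152),("jaw_tab",.107),("bottle",0),("bolt",0),("transducer",0),("spanner",0)):
        for r in finder.tip_of(n,c)[:1]: print(n,c,round(r["p"],2),at(c,r["xy"],z))
cv2.imwrite("pics/s5.png",np.hstack([cv2.resize(a,(400,300)),cv2.resize(b,(400,300))])[...,::-1])
E
```

```text
time_s: 16.0
tool_pos: [0.4494, 0.3396, 0.1207]
tool_rot: [179.9, -0.1, 11.2]
force: [0.6, -1.1, 0.3]
grip_width: 0.0004
grasp_force: 0.0
time_s: 17.0
tool_pos: [0.4494, 0.4582, 0.2602]
tool_rot: [179.9, -0.0, 11.1]
force: [0.3, -0.4, -0.3]
grip_width: 0.0004
grasp_force: 0.0
lever_pin scene 0.91 [0.4598 0.2825 0.152 ]
jaw_tab scene 0.87 [ 0.5805 -0.1817  0.107 ]
bottle scene 0.81 [ 0.7007 -0.0125  0.    ]
bolt scene 0.85 [ 0.6238 -0.4442  0.    ]
transducer scene 0.71 [ 0.393  -0.0203  0.    ]
spanner scene 0.67 [0.7203 0.1976 0.    ]
lever_pin top 0.92 [0.4565 0.288  0.152 ]
jaw_tab top 0.92 [ 0.5709 -0.1812  0.107 ]
bottle top 0.97 [ 0.6954 -0.0135  0.    ]
bolt top 0.53 [ 0.6203 -0.4429  0.    ]
transducer top 0.72 [ 0.6634 -0.179   0.    ]
spanner top 0.92 [0.7209 0.2006 0.    ]
```

View pics/s5.png

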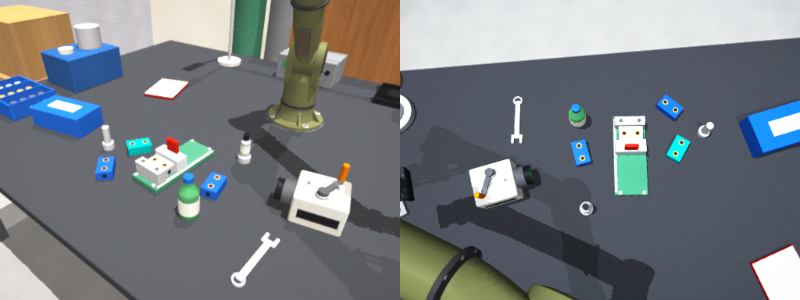

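The lever is back at rest (pin at scene (343,172)), the jaw is shut (tab at (0.571,-0.181)), the bystanders haven't moved and the arm is clear.

```bash
python3 -c "
from cell import ticket
print(ticket.sign_off())"
```

```text
the job is handed in; nothing more can be done
None
```

The jaw is shut with the block square and firmly held against the anvil, the shutter lever was swung to its stop and sprang back, the bystanders were not moved, and the job was handed in at about 17–18 s (the result was not reported back).

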